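# Lock a display tin, fit its nested lids and lift off the outer lid

## Robot

A 7-joint arm with a two-finger parallel gripper is mounted at the origin on a cart in front of the work surface, level with it; the furniture and walls round the work are solid. World frame = base frame: x ahead of the robot, y to its left, z up, the work surface at z = 0. Lengths are in m, angles in rad, forces in N, time in s.
With the tool pointing down it reaches from about 0.4 to 0.85 m from the base axis. Payload 10.4 kg.
Tool frame: the origin (TCP) lies midway between the tips of the shut fingers; the grasp point (between the pads) lies 19 mm behind it; z points along the fingers, y is the line along which they close (so a half turn about z gives the same grasp; the last joint's range is limited). The gripper opens to 87 mm and grips with 3 to 60 N. Pads are 19 mm wide; open, the fingers measure 117 mm over their backs; the gripper's body (75 mm by 190 mm) begins 51 mm behind the grasp point.
Start: joints at [1.129, 0.332, -0.065, 1.46, 0.022, 1.35, -0.088], TCP at [0.254, -0.571, 0.223] pointing down, gripper open.
Joint ranges: [-2.6, 2.6], [-0.5, 2.12], [-1.47, 1.34], [0.16, 2.42], [-1.27, 4.41], [0.06, 2.06], [-2.6, 2.6]. Speed limits (rad/s): [2.22, 2.22, 2.79, 2.79, 3.14, 3.14, 3.14].

## Interface

Orientations are given as a unit quaternion [x, y, z, w].
In Python, from bench import r gives the robot as it stands.
- The arm moves only by the tool carry_out, never from a script. Its argument "steps" is a list that holds one entry, the list of rows, each a list of 6 numbers: the shift along the tool's x, y, z in cm, then the turn, a rotation vector about the tool's x, y, z in rad. In form: [[[dx, dy, dz, wx, wy, wz], ...]]. A call has 1 to 20 rows; each row is the pose to reach, as a shift and turn from the pose commanded when the call began, along the tool's axes at that moment; what a row does not reach only later rows make up. A row lasts 1/12 s, in which the tool goes at most 41.7 mm and 7.16 degrees, less where a joint would pass 70% of its speed; a pose out of reach is approached as far as the arm can. A call with a gripper value outside its range is refused whole. "hand" is the closure, from -1 (fully open) to 1 (shut), set as the call begins (left out, the last holds). The fingers move at their own pace and stop on an object; "squeeze" is the grip in N (left out, the last holds). Time passes only in rows, so rows that repeat a pose let the fingers close. It gives the time, the measured TCP pose, the force, the opening and the grip force at its end, in the units of the state.
- r.read_state(): the state, without advancing time (a new reading comes with each control period).
- r.camera(name): name is "scene" or "top"; returns the picture (400x640x3 uint8, red, green, blue); there is no depth.
- r.camera_params(name): a dict with "fx", "fy", "cx", "cy" (pixels), "D" ([k1, k2, p1, p2, k3] as OpenCV has them; the pictures are not rectified), "view" (4x4, takes a point from world to camera coordinates). Camera axes: x right, y up, looking along -z (the intrinsics and any distortion apply to the point x, -y, -z); pixel columns grow to the right and rows downward; lengths in m; the calibration is good to about 2 mm. A picture is of the moment at which its call begins. camera_params takes no time and is no camera call.
- r.close_job(): hands the job in; it is judged then, once.
The state is a dict: "time": time; "joint_positions": joint angles; "joint_vel": joint speeds; "joint_torque": joint torques, N m; "ee_pos": TCP position; "eef_rot": TCP orientation; "ft_force": force on the tool from outside, world axes, zero at the start; "torque": the same for the moment, N m; "width": finger opening in m; "grip_force": force on a finger pad.
Only numpy, scipy, OpenCV 4.12 (cv2) and the standard library are available. Lean on these libraries where they do the work, as an engineer would, in place of code of your own. Each camera call takes 0.05 s, during which the arm holds its last target. There are 200 camera calls.

## Task

Get the sample tin ready to show: first turn the lock ring round the tin's foot until its upright peg stands at the locked mark (the bar on the wooden stand). Then pick up the two nested lids together by the inner lid's wooden stem, lower them gently onto the open tin until the inner lid sits fully home, and let go. Last, take the outer lid by its metal collar and lift it off alone, leaving the inner lid seated in the tin and the things around where they are, and finish still holding the outer lid level, at least 10 cm above where it sat.

Things in the scene. Friction and masses are not known exactly. Their poses are not given: they have to be found in the camera images.
- lock_ring (a joint): Steel lock ring, 125 mm across, captive round the tin's foot, turning about the tin's vertical axis. Value in rad, growing counter-clockwise seen from above: 0 with the lever at the round dot (open), 1.10 with the lever at the bar (locked mark). It turns on, past the mark, to a stop at 1.5; stiff enough (about 2 N at the peg) to stay where it is left.
- peg (a point): Middle of the free length of the lock ring's upright round steel peg: 14 mm diameter, its top 20 mm above this point (70 mm above the table), the flat lever that carries it 26 mm below this point. The peg stands 83 mm out from the tin's axis (28 mm of free space between peg and tin wall) and moves on a circle about it.
- locked_mark (a point): Centre of the locked mark, a dark bar 14 x 5 mm lying radially on top of the wooden stand, 70 mm from the tin's axis. When locked, the lever lies right above it: the peg is then on the line from the tin's axis through this mark.
- tin_mouth (a point): Centre of the rim of the open aluminium tin, on the tin's vertical axis; the rim is 68 mm above the table, outside diameter 96 mm, inside 90 mm, 52 mm deep inside, fixed on a round wooden stand 156 mm across and 12 mm high. A bangle lies on the tin's floor.
- stem_grip (a point): Middle of the bare part of the inner lid's round wooden stem (16 mm diameter), which stands up through the outer lid's collar. This point is 68 mm above the underside of the inner lid; the stem's top is 14 mm above it, the top of the outer lid's collar 15 mm below it. The lids start nested on the table, underside at table height. Lifting the stem carries both lids.
- inner_lid: Inner lid, aluminium, loose, about 0.22 kg, origin at the centre of its underside, z up along the stem. A plug 84 mm diameter and 16 mm high (lowest 5 mm tapered to 78 mm) enters the tin; above it a flange 96 mm diameter, 4 mm thick, comes to rest on the tin's rim. Fully home, the origin is 16 mm below tin_mouth and stem_grip 52 mm above tin_mouth. Round, so its yaw does not matter.
- lid_collar (a point): Centre of the outer lid's collar, an aluminium tube of 38 mm outside and 21 mm inside diameter and 30 mm high that stands on the outer lid's top plate; it runs 15 mm up and 15 mm down from this point. With the lids nested, the stem's top is 44 mm above this point; with the lids home on the tin, this point is 22 mm above tin_mouth.
- outer_lid: Outer lid, aluminium, loose, about 0.12 kg, 114 mm diameter. Origin at the centre of the underside of its 3 mm top plate, z up; lid_collar is 18 mm above it. The plate rests on the inner lid's flange, 20 mm above the inner lid's origin; a thin skirt hangs 12 mm below the plate round the flange (and round the tin's rim when home). The stem has 2.5 mm of play in the collar.
- gift_box: bystander, to be left alone: square gift box with a ribbon band, 70 x 70 x 36 mm, origin under its centre
- coasters: bystander: round stack of coasters in a bag, 105 x 101 x 44 mm, origin under its centre
- tape: bystander: roll of tape lying flat, 104 x 102 x 25 mm, origin under its centre
- pen: bystander: ball pen, 23 x 129 x 13 mm, lying along its y axis, origin under its centre
- small_box: bystander: square gift box with a ribbon band, 65 x 65 x 36 mm, origin under its centre
- opener: bystander: bottle opener with a wooden handle, 43 x 140 x 12 mm, lying along its y axis, origin under its centre
- bangle: bystander: thin bangle lying flat, 55 mm across, 7 mm high, origin under its centre

How it is judged:
By the outcome, as a careful person would: the job done as asked, in the order asked, and still so for the second after the job is handed in, while the arm keeps its last pose, push and grip.
It also fails if it takes over 66 s, if anything falls off the work surface, if the arm or the gripper's body presses on something with over 40 N, if the wrist force passes 120 N, or if a joint passes its speed limit or range.

## Working session

There is one attempt and no reset: what is moved stays moved. The work goes in short steps, Python scripts to look and compute and a tool call to move; the robot and the scene stay as the last step left them, time stands still between calls to the robot, and variables do not carry over. Pictures are saved under pics/ and viewed, at most 10 in all, crops included, and the job is handed in when it is done.

Besides the shell and the picture viewer there is one more tool, called after "Request:" in YAML: its name, and indented under it one key for each argument. carry_out: Moves the arm, as the interface text tells. Its arguments: {"type":"object","properties":{"steps":{"type":"array","items":{"type":"array","items":{"type":"array","items":{"type":"number"}}}},"hand":{"type":"number"},"squeeze":{"type":"number"}},"required":["steps"]}

```bash
ls; mkdir -p pics
python3 - <<'E'
from bench import r
import cv2, numpy as np
s=r.read_state(); print({k:np.round(v,3) for k,v in s.items()})
for n in("scene","top"):
    cv2.imwrite(f"pics/{n}0.png",r.camera(n)[:,:,::-1]); p=r.camera_params(n); print(n,{k:np.round(v,3).tolist() for k,v in p.items()})
E
```

```text
pics
{'time': np.float64(0.0), 'joint_positions': array([ 1.129,  0.333, -0.065,  1.461,  0.022,  1.35 , -0.089]), 'joint_vel': array([ 0.   , -0.   , -0.   , -0.001,  0.   ,  0.001, -0.001]), 'joint_torque': array([-1.0000e-03, -6.2325e+01,  2.4000e-02, -3.8991e+01, -6.1000e-02,
        3.9000e-02,  0.0000e+00]), 'ee_pos': array([ 0.254, -0.571,  0.222]), 'eef_rot': array([ 0.978,  0.208, -0.   , -0.001]), 'ft_force': array([-0.234, -0.522,  0.466]), 'torque': array([ 0.042,  0.006, -0.014]), 'grip_force': np.float64(0.0), 'width': np.float64(0.087)}
scene {'fx': 449.407, 'fy': 449.407, 'cx': 320.75, 'cy': 194.741, 'D': [-0.016, 0.0, 0.0, 0.0, 0.0], 'view': [[-0.823, -0.568, -0.004, 0.486], [0.425, -0.619, 0.661, -0.285], [-0.378, 0.542, 0.751, -1.173], [0.0, 0.0, 0.0, 1.0]]}
top {'fx': 361.157, 'fy': 361.157, 'cx': 315.412, 'cy': 194.414, 'D': [-0.055, 0.0, 0.0, 0.0, 0.0], 'view': [[0.024, -1.0, -0.004, 0.003], [0.998, 0.024, 0.062, -0.566], [-0.062, -0.006, 0.998, -1.209], [0.0, 0.0, 0.0, 1.0]]}
```

View pics/top0.png

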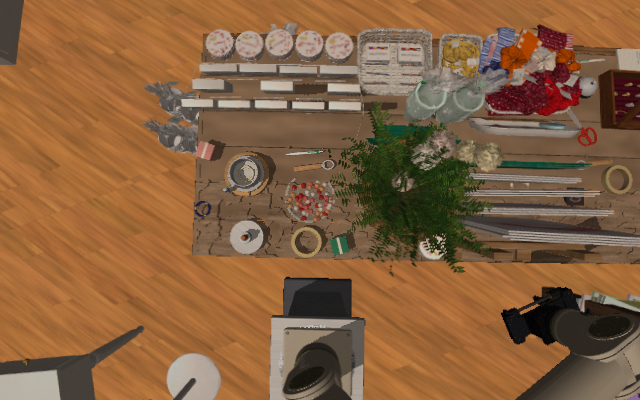

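View pics/scene0.png

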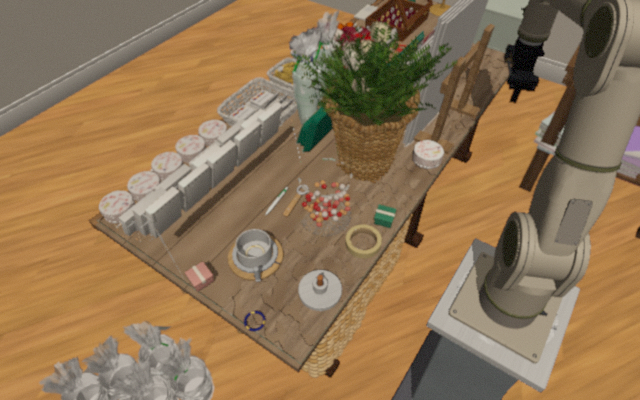

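The top image shows the tin at about (246,174), the lids at (246,237) and the peg near (232,188). In the scene image the tin is at (254,248), the lids at (320,288) and the lever/peg near (258,272). I'll enlarge both.

```bash
cat > h.py <<'E'
from bench import r
import cv2, numpy as np
from scipy.spatial.transform import Rotation as R
def ray(n,uv):
    p=r.camera_params(n);V=np.array(p["view"]);K=np.array([[p["fx"],0,p["cx"]],[0,p["fy"],p["cy"]],[0,0,1]])
    q=cv2.undistortPoints(np.array([[uv]],float),K,np.array(p["D"]))[0,0]
    d=V[:3,:3].T@np.array([q[0],-q[1],-1]); return -V[:3,:3].T@V[:3,3],d
def at(n,uv,z):
    o,d=ray(n,uv); return o+d*(z-o[2])/d[2]
def proj(n,P):
    p=r.camera_params(n);V=np.array(p["view"]);K=np.array([[p["fx"],0,p["cx"]],[0,p["fy"],p["cy"]],[0,0,1]])
    c=(V[:3,:3]@np.atleast_2d(P).T+V[:3,3:]).T*[1,-1,-1]
    return cv2.projectPoints(c,np.zeros(3),np.zeros(3),K,np.array(p["D"]))[0][:,0]
def crop(img,u0,v0,w,h,k): return cv2.resize(img[v0:v0+h,u0:u0+w],None,fx=k,fy=k,interpolation=cv2.INTER_CUBIC)
E
python3 - <<'E'
from h import *
t=cv2.imread("pics/top0.png");s=cv2.imread("pics/scene0.png")
a=crop(t,200,145,80,120,5);b=crop(s,215,220,140,120,5)[:, :700]
cv2.imwrite("pics/ct.png",np.hstack([a]));cv2.imwrite("pics/cs.png",b)
for n,uv,z in(("top",(246,174),.068),("scene",(254,245),.068),("top",(246,234),.08),("scene",(320,278),.08)):print(n,at(n,uv,z).round(3))
E
```

```text
top [0.625 0.246 0.068]
scene [0.628 0.263 0.068]
top [0.43  0.237 0.08 ]
scene [0.418 0.252 0.08 ]
```

View pics/ct.png

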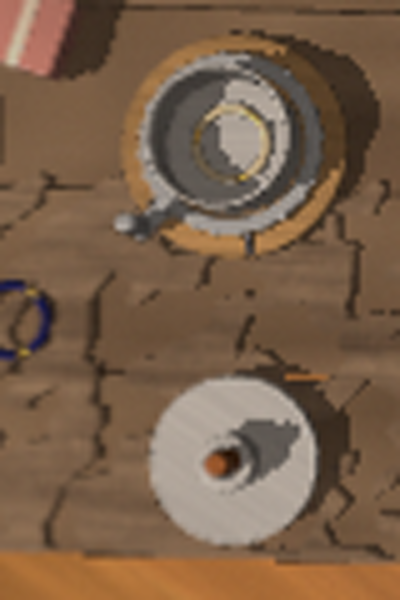

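View pics/cs.png

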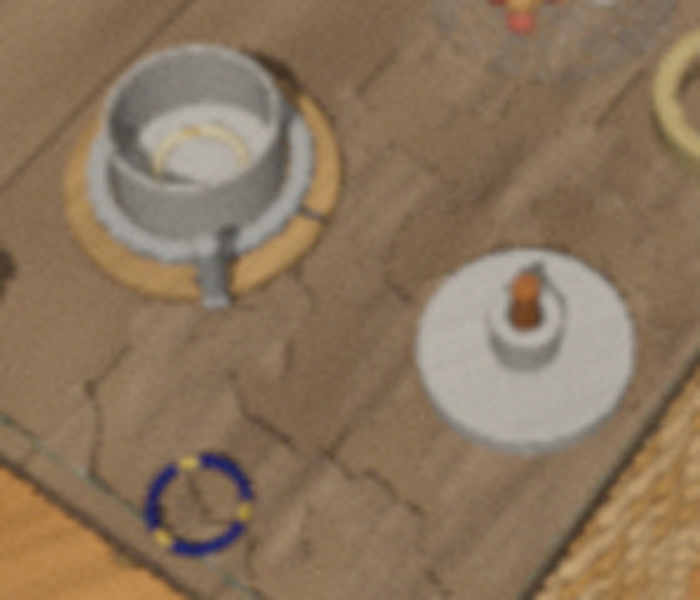

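The top crop shows the rim centre at about (218,133), stand centre (233,145), mark (250,244), peg top (127,221), stem top (218,461) and outer lid disc centre (233,461). The scene crop shows the rim centre at (195,118), mark (313,213), stem top (525,280) and disc centre (526,348).

Run:
```python
from h import *
T=lambda u,v:((u+.5)/5-.5+200,(v+.5)/5-.5+145)
S=lambda u,v:((u+.5)/5-.5+215,(v+.5)/5-.5+220)
for l,n,uv,z in(("rim","top",T(218,133),.068),("stand","top",T(233,145),.012),("mark","top",T(250,244),.012),("peg","top",T(127,221),.07),("stem","top",T(218,461),.082),("disc","top",T(233,461),.023),
 ("rim","scene",S(195,118),.068),("mark","scene",S(313,213),.012),("pegA","scene",S(226,235),.07),("pegB","scene",S(215,300),.02),("stem","scene",S(525,278),.082),("disc","scene",S(526,348),.023)):
  print(l,n,at(n,uv,z).round(4))
# overlay
C=np.array([.617,.25]);
```

```text
rim top [0.6337 0.2556 0.068 ]
stand top [0.6325 0.2566 0.012 ]
mark top [0.5646 0.2424 0.012 ]
peg top [0.5742 0.3128 0.07  ]
stem top [0.4205 0.245  0.082 ]
disc top [0.4172 0.2467 0.023 ]
rim scene [0.6327 0.259  0.068 ]
mark scene [0.5681 0.2445 0.012 ]
pegA scene [0.5701 0.3077 0.07  ]
pegB scene [0.5735 0.321  0.02  ]
stem scene [0.4231 0.2466 0.082 ]
disc scene [0.4192 0.2519 0.023 ]
```

Run:
```python
from h import *
print("pot base",at("scene",(370,165),.0).round(3),"pot rim front",at("scene",(375,105),.17).round(3))
for z in(.2,.3,.4):
  for uv in((410,268),(455,268),(345,170),(345,215),(400,250),(370,240)): print(z,uv,at("top",uv,z).round(3)[:2])
print("jar",at("top",(433,245),.05).round(3), "edge",at("top",(300,258),0).round(3))
print(proj("scene",[[.254,-.571,.223],[0,0,0.3]]),proj("top",[[.254,-.571,.223],[0,0,.3]]))
print("tin axes etc", R.from_quat(r.read_state()["eef_rot"]).as_matrix().round(3))
```

```text
pot base [ 0.555 -0.241  0.   ] pot rim front [ 0.606 -0.333  0.17 ]
0.2 (410, 268) [ 0.35 -0.26]
0.2 (455, 268) [ 0.352 -0.391]
0.2 (345, 170) [ 0.628 -0.068]
0.2 (345, 215) [ 0.498 -0.071]
0.2 (400, 250) [ 0.401 -0.231]
0.2 (370, 240) [ 0.427 -0.144]
0.3 (410, 268) [ 0.363 -0.234]
0.3 (455, 268) [ 0.365 -0.353]
0.3 (345, 170) [ 0.615 -0.061]
0.3 (345, 215) [ 0.497 -0.063]
0.3 (400, 250) [ 0.409 -0.208]
0.3 (370, 240) [ 0.433 -0.129]
0.4 (410, 268) [ 0.377 -0.208]
0.4 (455, 268) [ 0.379 -0.314]
0.4 (345, 170) [ 0.601 -0.053]
0.4 (345, 215) [ 0.496 -0.055]
0.4 (400, 250) [ 0.418 -0.184]
0.4 (370, 240) [ 0.439 -0.114]
jar [ 0.406 -0.375  0.05 ] edge [0.349 0.065 0.   ]
[[511.24457263  91.98954593]
 [549.58640453 235.65268074]] [[519.89105689 304.81652422]
 [316.26584915 407.56768631]]
tin axes etc [[ 0.914  0.407 -0.001]
 [ 0.407 -0.914  0.001]
 [-0.    -0.001 -1.   ]]
```

Request:
carry_out:
  steps:
    - [[0,-2,-2,0,0,-0.12],[0,-4,-4,0,0,-0.24],[0,-6,-6,0,0,-0.36],[0,-8,-8,0,0,-0.48],[0,-10,-10,0,0,-0.6],[0,-12,-12,0,0,-0.72],[0,-14,-14,0,0,-0.84],[0,-16,-16,0,0,-0.96],[0,-18,-18,0,0,-1.08],[0,-20,-20,0,0,-1.2],[0,-22,-20,0,0,-1.32],[0,-24,-20,0,0,-1.44],[0,-26,-20,0,0,-1.57],[0,-27,-20,0,0,-1.57],[0,-27,-20,0,0,-1.57]]
  hand: -1

```text
time: 1.35
ee_pos: [0.144, -0.3232, 0.4231]
eef_rot: [0.546, 0.838, -0.0, 0.001]
ft_force: [-0.5, -1.1, 0.9]
width: 0.0871
grip_force: 0.0
```

Run:
```python
from h import *
s=r.read_state(); print({k:np.round(v,3).tolist() for k,v in s.items() if k in("time","ee_pos","eef_rot","joint_positions","ft_force")})
M=R.from_quat(s["eef_rot"]).as_matrix();print(M.round(2))
for z in (.3,.4,.5): print(z,proj("scene",[.58,-.28,z]))
```

```text
{'time': 1.35, 'joint_positions': [1.166, -0.291, -0.104, 1.683, -0.03, 1.746, 1.476], 'ee_pos': [0.144, -0.323, 0.423], 'eef_rot': [0.546, 0.838, -0.0, 0.001], 'ft_force': [-0.487, -1.133, 0.906]}
[[-0.4   0.92  0.  ]
 [ 0.92  0.4  -0.  ]
 [-0.   -0.   -1.  ]]
0.3 [[377.39965163  81.3913016 ]]
0.4 [[380.65297034  50.79071107]]
0.5 [[384.30756546  16.33889759]]
```

Request:
carry_out:
  steps:
    - [[0.2,3.7,0,0,0,-0.105],[0.8,7.4,0,0,0,-0.21],[1.7,11,0,0,0,-0.315],[3.1,14.4,0,0,0,-0.42],[4.8,17.7,0,0,0,-0.525],[6.8,20.9,0,0,0,-0.63],[9.1,23.7,0,0,0,-0.735],[11.8,26.4,0,0,0,-0.84],[14.7,28.7,0,0,0,-0.945],[17.8,30.7,0,0,0,-1.05],[21.1,32.4,0,0,0,-1.155],[24.6,33.7,0,0,0,-1.26],[28.2,34.7,0,0,0,-1.365],[31.8,35.2,0,0,0,-1.47],[35.5,35.4,0,0,0,-1.575],[39.2,35.2,0,0,0,-1.68],[39.2,35.2,0,0,0,-1.68]]

```text
time: 2.77
ee_pos: [0.3046, 0.1832, 0.423]
eef_rot: [-0.266, 0.964, -0.0, 0.001]
ft_force: [-0.6, -0.4, 0.1]
width: 0.087
grip_force: 0.0
```

```bash
cat >> h.py <<'E'
def rel(pos,yaw,up=None):
    """row (cm, rad) from the present pose to TCP pos with tool-y at world yaw (mod pi), tool down"""
    s=r.read_state();A=R.from_quat(s["eef_rot"]);y=A.as_matrix()[:,1];now=np.arctan2(y[1],y[0])
    d=(yaw-now+np.pi/2)%np.pi-np.pi/2
    zt=R.from_euler("z",now+d).as_matrix(); B=np.c_[np.cross(zt[:,0],[0,0,-1]),zt[:,0],[0,0,-1]]
    return np.r_[A.inv().apply(np.array(pos)-s["ee_pos"])*100,(A.inv()*R.from_matrix(B)).as_rotvec()]
E
python3 - <<'E'
from h import *
s=r.read_state();print(s["ee_pos"].round(3),s["joint_positions"].round(2),s["ft_force"].round(1),R.from_quat(s["eef_rot"]).as_matrix().round(2))
C=np.array([.633,.257]);mk=np.array([.566,.243])-C;am=np.arctan2(mk[1],mk[0]);ap=am-.98
for a in(am,np.arctan2(.053,-.061)):print(np.degrees(a))
ap=np.arctan2(.053,-.061);P=C+.083*np.array([np.cos(ap),np.sin(ap)]);print("peg",P)
print(rel([*P,.16],ap+np.pi/2).round(3))
# precise: chamfer overlay of predicted rims
t=r.camera("top");cv2.imwrite("pics/top1.png",t[:,:,::-1]);
sc=r.camera("scene");cv2.imwrite("pics/scene1.png",sc[:,:,::-1])
def circ(c,z,R_):
    a=np.linspace(0,2*np.pi,120);return np.c_[c[0]+R_*np.cos(a),c[1]+R_*np.sin(a),0*a+z]
out=[]
for n,im,(u0,v0,w,h) in(("top",t,(205,150,75,110)),("scene",sc,(215,215,120,110))):
    k=5 if n=="top" else 3.4
    k=5; c=crop(im[:,:,::-1].copy(),u0,v0,w,h,k)
    L=np.array([.421,.247])
    for pts,col in((circ(C,.068,.048),(0,0,255)),(circ(C,.012,.078),(0,255,0)),(circ(P,.07,.007),(255,0,0)),(circ(P,.024,.007),(255,0,255)),(circ(L,.023,.057),(0,255,255)),(circ(L,.082,.008),(255,255,0))):
        q=((proj(n,pts)-[u0,v0]+.5)*k-.5).round().astype(int);cv2.polylines(c,[q],True,col,1)
    out.append(c)
H=max(o.shape[0] for o in out);out=[cv2.copyMakeBorder(o,0,H-o.shape[0],0,0,0) for o in out]
o=np.hstack(out);o=cv2.resize(o,None,fx=.8,fy=.8);print(o.shape);cv2.imwrite("pics/ov.png",o)
E
```

```text
[0.305 0.183 0.423] [ 0.51 -0.39 -0.79  1.65 -0.28  1.77  1.81] [-0.6 -0.4  0.1] [[-0.86 -0.51  0.  ]
 [-0.51  0.86  0.  ]
 [-0.   -0.   -1.  ]]
-168.19756579221647
139.01417569541104
peg [0.57034563 0.3114374 ]
[-2.9354e+01 -2.6140e+00  2.6337e+01  0.0000e+00  2.0000e-03  1.2540e+00]
(440, 780, 3)
```

View pics/ov.png

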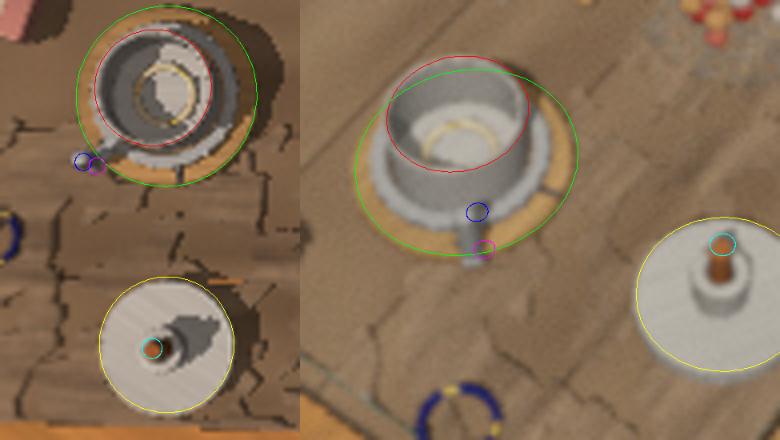

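The overlay fits: rim, stand, lid disc and stem all agree to about 2 mm. The mark and peg radii also check out at 68 and 81 mm. Moving above the peg.

Request:
carry_out:
  steps:
    - [[-2.9,-0.3,1.5,0,0,0.11],[-5.9,-0.5,4,0,0,0.22],[-8.8,-0.8,6.5,0,0,0.33],[-11.8,-1,9,0,0,0.44],[-14.7,-1.3,12,0,0,0.55],[-17.6,-1.6,15,0,0,0.66],[-20.6,-1.8,18,0,0,0.77],[-23.5,-2.1,21,0,0,0.88],[-26.5,-2.3,24,0,0,0.99],[-29.4,-2.6,26.3,0,0,1.1],[-29.4,-2.6,26.3,0,0,1.2],[-29.4,-2.6,26.3,0,0,1.254],[-29.4,-2.6,26.3,0,0,1.254],[-29.4,-2.6,26.3,0,0,1.254]]

```text
time: 4.03
ee_pos: [0.5744, 0.3015, 0.1584]
eef_rot: [0.356, 0.934, -0.0, -0.001]
ft_force: [0.7, 0.2, 0.9]
width: 0.0869
grip_force: 0.0
```

Run:
```python
from h import *
s=r.read_state();print(s["ee_pos"].round(4),s["joint_positions"].round(2),s["ft_force"].round(1),R.from_quat(s["eef_rot"]).as_matrix().round(2).tolist())
print(rel([.5703,.3114,.038],np.radians(49)).round(3))
```

```text
[0.5744 0.3015 0.1584] [ 0.09  0.6  -0.93  1.44  0.48  1.35 -0.02] [0.7 0.2 0.9] [[-0.75, 0.67, -0.0], [0.67, 0.75, -0.0], [0.0, -0.0, -1.0]]
[ 9.5100e-01  4.7800e-01  1.2043e+01 -1.0000e-03 -1.0000e-03 -1.2000e-02]
```

Request:
carry_out:
  steps:
    - [[0.5,0.3,2,0,0,-0.01],[1,0.5,4,0,0,-0.01],[1,0.5,6,0,0,-0.01],[1,0.5,8,0,0,-0.01],[1,0.5,10,0,0,-0.01],[1,0.5,11,0,0,-0.01],[1,0.5,12,0,0,-0.01],[1,0.5,12,0,0,-0.01],[1,0.5,12,0,0,-0.01]]

```text
time: 4.78
ee_pos: [0.5703, 0.3125, 0.0403]
eef_rot: [0.351, 0.936, 0.0, 0.0]
ft_force: [-0.0, 0.5, -0.3]
width: 0.0871
grip_force: 0.0
```

Run:
```python
from h import *
s=r.read_state();print(s["ee_pos"].round(4),s["joint_positions"].round(2),s["ft_force"].round(1))
print(rel([.5703,.3114,.038],np.radians(49)).round(3))
a=r.camera("scene")[:,:,::-1];b=r.camera("top")[:,:,::-1]
cv2.imwrite("pics/g1.png",np.hstack([crop(a,215,195,120,110,4)[:440],crop(b,205,150,60,110,4)]))
```

```text
[0.5703 0.3125 0.0403] [ 0.05  0.71 -0.87  1.54  0.58  1.16 -0.09] [-0.   0.5 -0.3]
[-0.074 -0.086  0.227  0.001  0.    -0.001]
```

View pics/g1.png

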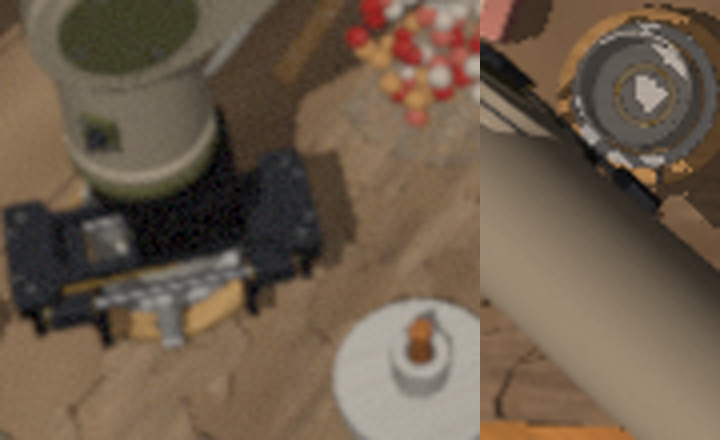

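The scene shows the lever and peg midway between the open fingers, at about (172,325) in the crop. Closing now.

Request:
carry_out:
  steps:
    - [[0,0,0,0,0,0],[0,0,0,0,0,0],[0,0,0,0,0,0],[0,0,0,0,0,0],[0,0,0,0,0,0],[0,0,0,0,0,0],[0,0,0,0,0,0],[0,0,0,0,0,0],[0,0,0,0,0,0],[0,0,0,0,0,0]]
  hand: 1
  squeeze: 8

```text
time: 5.72
ee_pos: [0.57, 0.3126, 0.0395]
eef_rot: [0.351, 0.936, -0.0, 0.0]
ft_force: [0.0, 0.3, -0.4]
width: 0.0286
grip_force: 0.0
```

Request:
carry_out:
  steps:
    - [[0,0,0,0,0,0],[0,0,0,0,0,0],[0,0,0,0,0,0],[0,0,0,0,0,0],[0,0,0,0,0,0]]

```text
time: 6.13
ee_pos: [0.5698, 0.3131, 0.0396]
eef_rot: [0.351, 0.937, 0.0, -0.0]
ft_force: [0.3, 3.2, -1.1]
width: 0.0133
grip_force: 8.0
```

Run:
```python
from h import *
from scipy.optimize import least_squares
for n,c0,box in(("top",(.633,.257),1),("scene",(.633,.257),1)):
    im=cv2.imread(f"pics/{n}0.png").astype(float); g=im.mean(2)
    # sample image in polar coords at z=.012 
    def samp(c,rr,a,ch):
        P=np.c_[c[0]+rr*np.cos(a),c[1]+rr*np.sin(a),0*a+.012];q=proj(n,P).astype(np.float32)
        return cv2.remap(ch.astype(np.float32),q[:,0].reshape(1,-1),q[:,1].reshape(1,-1),cv2.INTER_LINEAR)[0]
    sat=im[:,:,2]-im[:,:,0]
    A=np.radians(np.arange(100,290,4));E=[]
    for a in A:
        rr=np.linspace(.066,.092,53);v=samp(c0,rr,np.full(53,a),sat)
        d=-np.gradient(cv2.GaussianBlur(v.reshape(1,-1),(9,1),2)[0]);k=d.argmax()
        if d[k]>1.5 and 2<k<50:E.append((a,rr[k]))
    E=np.array(E);P=np.c_[c0[0]+E[:,1]*np.cos(E[:,0]),c0[1]+E[:,1]*np.sin(E[:,0])]
    s=least_squares(lambda x:np.hypot(*(P-x).T)-.078,c0,loss="soft_l1",f_scale=.001);c=s.x
    aa=np.radians(np.arange(175,210,.5));prof=np.mean([samp(c,np.full(len(aa),q),aa,g) for q in(.066,.068,.07,.072,.074)],0)
    w=np.clip(np.median(prof)-8-prof,0,None);w[np.abs(np.arange(len(aa))-w.argmax())>10]=0
    print(n,"c",c.round(4),len(E),"res",np.abs(s.fun).mean().round(4),"mark deg",np.degrees((w*aa).sum()/w.sum()).round(2))
```

```text
top c [0.6334 0.2569] 44 res 0.0007 mark deg 191.95
scene c [0.6346 0.2613] 35 res 0.0006 mark deg 193.03
```

Request:
carry_out:
  steps:
    - [[-0.01,-0.42,0,0,0,-0.05],[-0.04,-0.84,0,0,0,-0.1],[-0.09,-1.26,0,0,0,-0.15],[-0.17,-1.67,0,0,0,-0.2],[-0.26,-2.08,0,0,0,-0.25],[-0.38,-2.48,0,0,0,-0.3],[-0.51,-2.88,0,0,0,-0.35],[-0.66,-3.27,0,0,0,-0.4],[-0.84,-3.65,0,0,0,-0.45],[-1.03,-4.03,0,0,0,-0.5],[-1.24,-4.39,0,0,0,-0.55],[-1.47,-4.74,0,0,0,-0.6],[-1.71,-5.08,0,0,0,-0.65],[-1.98,-5.41,0,0,0,-0.7],[-2.25,-5.73,0,0,0,-0.75],[-2.55,-6.03,0,0,0,-0.8],[-2.86,-6.31,0,0,0,-0.85],[-3.18,-6.58,0,0,0,-0.9],[-3.31,-6.68,0,0,0,-0.92],[-3.31,-6.68,0,0,0,-0.92]]

```text
time: 7.8
ee_pos: [0.5516, 0.2395, 0.0396]
eef_rot: [-0.101, 0.995, -0.0, 0.0]
ft_force: [2.0, -1.4, 1.5]
width: 0.0138
grip_force: 8.0
```

Request:
carry_out:
  steps:
    - [[0,0,0,0,0,0],[0,0,0,0,0,0],[0,0,0,0,0,0]]

```text
time: 8.05
ee_pos: [0.5514, 0.2402, 0.0396]
eef_rot: [-0.101, 0.995, -0.0, 0.0]
ft_force: [3.7, -1.6, 0.1]
width: 0.0137
grip_force: 8.0
```

Run:
```python
from h import *
s=r.read_state();p=s["ee_pos"];print(p.round(4),s["joint_positions"].round(2),s["ft_force"].round(1),s["width"],s["grip_force"],s["time"])
for c in((.634,.259),(.6334,.2569)):
  d=p[:2]-c;print(np.hypot(*d),np.degrees(np.arctan2(d[1],d[0]))%360)
y=R.from_quat(s["eef_rot"]).as_matrix()[:,1];print("yaw",np.degrees(np.arctan2(y[1],y[0])))
```

```text
[0.5514 0.2402 0.0396] [ 0.3   0.72 -1.07  1.67  0.68  1.17  0.83] [ 3.7 -1.6  0.1] 0.013727545671978916 8.000046510715038 8.05
0.0846771531749679 192.85334151974712
0.08364692812723463 191.54225572932626
yaw 101.5738965059966
```

Request:
carry_out:
  steps:
    - [[0,0,0,0,0,0],[0,0,0,0,0,0],[0,0,0,0,0,0],[0,0,0,0,0,0],[0,0,0,0,0,0],[0,0,-2,0,0,0],[0,0,-4,0,0,0],[0,0,-7,0,0,0],[3,0,-10,0,0,0],[6,0,-13,0,0,0],[9,0,-15,0,0,0],[12,0,-15,0,0,0],[12,0,-15,0,0,0],[12,0,-15,0,0,0]]
  hand: -1

```text
time: 9.22
ee_pos: [0.4332, 0.2152, 0.1897]
eef_rot: [-0.101, 0.995, -0.002, 0.001]
ft_force: [0.3, -0.8, 0.8]
width: 0.0863
grip_force: 0.0
```

Run:
```python
from h import *
s=r.read_state();print(s["ee_pos"].round(4),s["joint_positions"].round(2),s["width"],s["time"])
a=r.camera("scene")[:,:,::-1];b=r.camera("top")[:,:,::-1]
cv2.imwrite("pics/s2.png",a);cv2.imwrite("pics/t2.png",b)
cv2.imwrite("pics/g2.png",np.hstack([crop(a,215,210,110,110,4)[:440],crop(b,210,150,70,110,4)]))
print(rel([.422,.246,.14],np.radians(101.5)).round(3))
```

```text
[0.4332 0.2152 0.1897] [ 0.7   0.3  -1.41  1.82  0.32  1.29  0.97] 0.08628634668130439 9.2167
[ 5.920e-01  3.193e+00  4.956e+00 -0.000e+00  1.000e-03  2.000e-03]
```

View pics/g2.png

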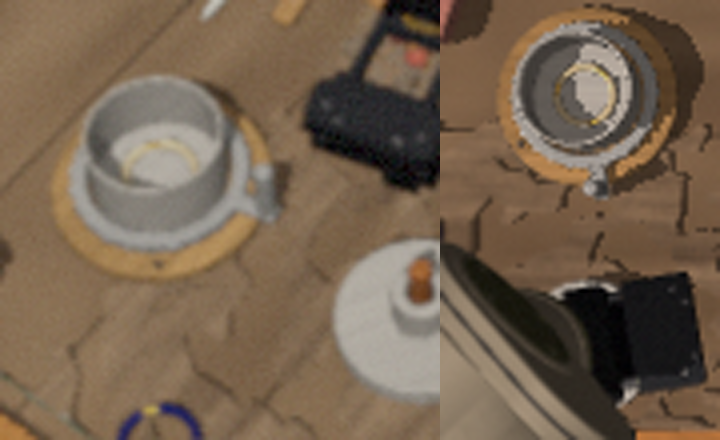

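Locked: the lever and peg (258,195 in the scene crop, 597,180 in the top crop) now cover the bar, and the open dot is uncovered at (158,264). Joint 3 is near its limit, so I'll yaw clockwise while shifting over the stem and check.

Request:
carry_out:
  steps:
    - [[0.1,0.4,0,0,0,0.1],[0.2,0.8,0,0,0,0.2],[0.3,1.2,0,0,0,0.3],[0.4,1.6,0,0,0,0.4],[0.4,2,0,0,0,0.5],[0.5,2.4,0,0,0,0.6],[0.5,2.4,0,0,0,0.6]]

```text
time: 9.9
ee_pos: [0.4237, 0.2403, 0.1894]
eef_rot: [0.198, 0.98, 0.001, -0.001]
ft_force: [0.6, -0.3, 0.5]
width: 0.0871
grip_force: 0.0
```

Run:
```python
from h import *
s=r.read_state();print(s["ee_pos"].round(4),s["joint_positions"].round(3))
print(rel([.422,.246,.14],np.radians(67)).round(3))
C=np.array([.634,.259])
T=lambda u,v:((u+.5)/4-.5+210,(v+.5)/4-.5+150)
S=lambda u,v:((u+.5)/4-.5+215,(v+.5)/4-.5+210)
for l,n,uv,z,c in(("dot","top",T(83,147),.012,(.6334,.2569)),("dot","scene",S(158,264),.012,(.6346,.2613)),("peg","top",T(155,185),.07,(.6334,.2569)),("peg","scene",S(264,172),.07,(.6346,.2613))):
  d=at(n,uv,z)[:2]-c;print(l,n,np.hypot(*d).round(4),np.degrees(np.arctan2(d[1],d[0])).round(1)%360)
```

```text
[0.4237 0.2403 0.1894] [ 0.55   0.24  -1.273  1.813  0.238  1.265  0.383]
[ 3.710e-01  4.500e-01  4.944e+00  1.000e-03 -1.000e-03  2.000e-03]
dot top 0.07 131.3
dot scene 0.0669 128.4
peg top 0.0833 195.1
peg scene 0.0844 192.8
```

Request:
carry_out:
  steps:
    - [[0.2,0.2,2,0,0,0],[0.4,0.4,4,0,0,0],[0.4,0.4,6,0,0,0],[0.4,0.4,8,0,0,0],[0.4,0.4,10,0,0,0],[0.4,0.4,12,0,0,0],[0.4,0.4,13.2,0,0,0],[0.4,0.4,13.2,0,0,0],[0.4,0.4,13.2,0,0,0]]

```text
time: 10.65
ee_pos: [0.4214, 0.2445, 0.0574]
eef_rot: [0.196, 0.981, 0.0, -0.001]
ft_force: [0.1, -0.1, 0.1]
width: 0.0873
grip_force: 0.0
```

Run:
```python
from h import *
s=r.read_state();print(s["ee_pos"].round(4),s["joint_positions"].round(3),s["ft_force"].round(1))
print(rel([.422,.246,.057],np.radians(67)).round(3))
a=r.camera("scene")[:,:,::-1]
cv2.imwrite("pics/g3.png",crop(a,255,220,130,110,5))
```

```text
[0.4214 0.2445 0.0574] [ 0.364  0.43  -1.128  1.954  0.45   1.041  0.211] [ 0.1 -0.1  0.1]
[ 0.007  0.16   0.043 -0.    -0.002  0.007]
```

View pics/g3.png

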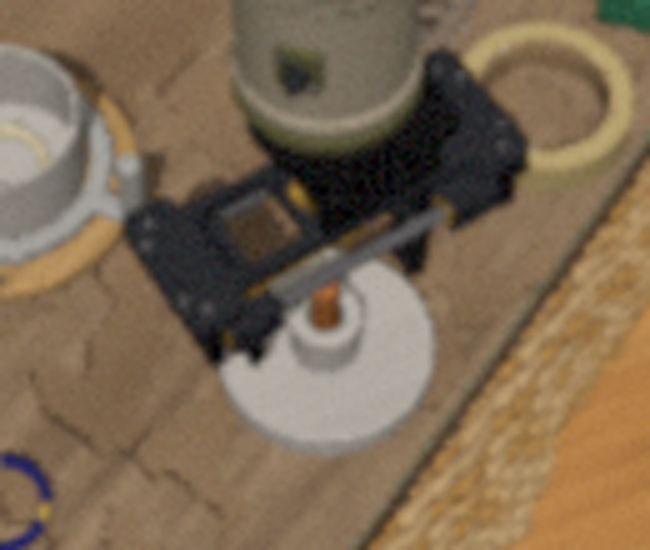

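The stem at (325,305) stands between the fingers. Closing.

Request:
carry_out:
  steps:
    - [[0,0.1,0,0,0,0],[0,0.1,0,0,0,0],[0,0.1,0,0,0,0],[0,0.1,0,0,0,0],[0,0.1,0,0,0,0],[0,0.1,0,0,0,0],[0,0.1,0,0,0,0],[0,0.1,0,0,0,0],[0,0.1,0,0,0,0],[0,0.1,0,0,0,0],[0,0.1,0,0,0,0],[0,0.1,0,0,0,0],[0,0.1,0,0,0,0],[0,0.1,0,0,0,0],[0,0.1,0,0,0,0],[0,0.1,0,0,0,0],[0,0.1,0,0,0,0]]
  hand: 1
  squeeze: 25

```text
time: 12.12
ee_pos: [0.4221, 0.2451, 0.0576]
eef_rot: [0.197, 0.98, 0.0, 0.0]
ft_force: [0.8, 0.9, 1.4]
width: 0.0154
grip_force: 25.0
```

Request:
carry_out:
  steps:
    - [[0,0,-0.5,0,0,0],[0,0,-1.5,0,0,0],[0,0,-3,0,0,0],[0,0,-5,0,0,0],[0,0,-7,0,0,0],[0,0,-9,0,0,0],[0,0,-10,0,0,0],[0,0,-11,0,0,0],[0,0,-11,0,0,0]]

```text
time: 12.87
ee_pos: [0.4226, 0.2452, 0.169]
eef_rot: [0.197, 0.98, 0.0, 0.001]
ft_force: [1.1, 1.0, -3.5]
width: 0.0152
grip_force: 25.0
```

Run:
```python
from h import *
s=r.read_state();print(s["ee_pos"].round(4),s["joint_positions"].round(3),s["ft_force"].round(1),s["width"])
y=R.from_quat(s["eef_rot"]).as_matrix()[:,1];print(rel([.634,.2585,.168],np.arctan2(y[1],y[0])).round(3))
```

```text
[0.4226 0.2452 0.169 ] [ 0.513  0.271 -1.258  1.838  0.275  1.229  0.346] [ 1.1  1.  -3.5] 0.015247351247294838
[-1.898e+01  9.406e+00  1.430e-01  1.000e-03  2.000e-03 -0.000e+00]
```

Request:
carry_out:
  steps:
    - [[-1,0.5,0,0,0,0],[-2.5,1.2,0,0,0,0],[-4.5,2.2,0,0,0,0],[-6.5,3.2,0,0,0,0],[-8.5,4.2,0,0,0,0],[-10.5,5.2,0,0,0,0],[-12.5,6.2,0,0,0,0],[-14.5,7.2,0,0,0,0],[-16.5,8.2,0,0,0,0],[-18,8.9,0,0,0,0],[-18.7,9.3,0,0,0,0],[-19,9.4,0,0,0,0],[-19,9.4,0,0,0,0],[-19,9.4,0,0,0,0],[-19,9.4,0,0,0,0]]

```text
time: 14.12
ee_pos: [0.6326, 0.2585, 0.1676]
eef_rot: [0.197, 0.98, -0.0, -0.0]
ft_force: [0.3, 0.1, -3.1]
width: 0.0145
grip_force: 25.0
```

Run:
```python
from h import *
s=r.read_state();print(s["time"],s["ee_pos"].round(4),s["eef_rot"].round(3),s["joint_positions"].round(3),s["ft_force"].round(1),s["width"])
y=R.from_quat(s["eef_rot"]).as_matrix()[:,1];print(rel([.634,.2585,.168],np.arctan2(y[1],y[0])).round(3))
a=r.camera("scene")[:,:,::-1];b=r.camera("top")[:,:,::-1];cv2.imwrite("pics/s4.png",a);cv2.imwrite("pics/t4.png",b)
def circ(c,z,R_):
    t=np.linspace(0,2*np.pi,120);return np.c_[c[0]+R_*np.cos(t),c[1]+R_*np.sin(t),0*t+z]
o=[];C=s["ee_pos"][:2];b0=s["ee_pos"][2]-.0575
for n,im,u0,v0,w,h in(("scene",a,200,170,110,125),("top",b,205,135,70,125)):
    c=crop(im.copy(),u0,v0,w,h,4)
    for pts,col in((circ((.634,.2585),.068,.048),(0,0,255)),(circ(C,b0+.020,.057),(0,255,255))):
        cv2.polylines(c,[((proj(n,pts)-[u0,v0]+.5)*4-.5).round().astype(int)],True,col,1)
    o.append(c)
cv2.imwrite("pics/g4.png",np.hstack(o))
```

```text
14.1167 [0.6326 0.2585 0.1676] [ 0.197  0.98  -0.    -0.   ] [ 0.174  0.695 -0.999  1.318  0.576  1.427  0.383] [ 0.3  0.1 -3.1] 0.014511005710052259
[-0.124  0.055 -0.035 -0.    -0.    -0.   ]
```

View pics/g4.png

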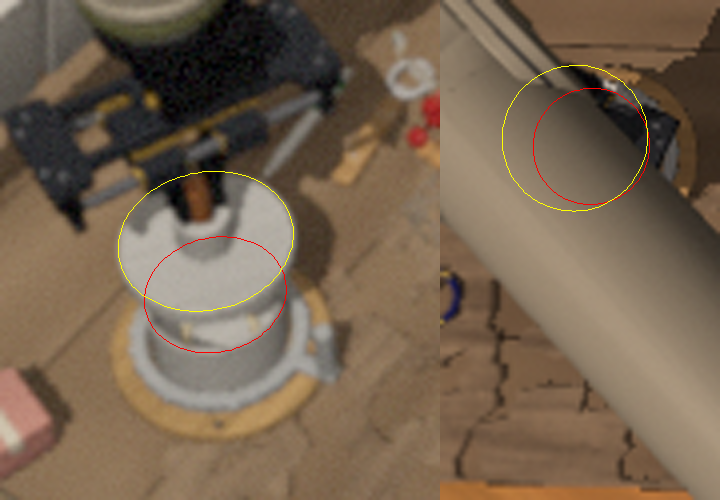

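Request:
carry_out:
  steps:
    - [[-0.1,0,0.5,0,0,0],[-0.1,0,1,0,0,0],[-0.1,0,1.5,0,0,0],[-0.1,0,2,0,0,0],[-0.1,0,2.5,0,0,0],[-0.1,0,3,0,0,0],[-0.1,0,3.4,0,0,0],[-0.1,0,3.7,0,0,0],[-0.1,0,4,0,0,0],[-0.1,0,4.2,0,0,0],[-0.1,0,4.4,0,0,0],[-0.1,0,4.6,0,0,0],[-0.1,0,4.7,0,0,0],[-0.1,0,4.7,0,0,0]]

```text
time: 15.38
ee_pos: [0.6349, 0.2578, 0.1208]
eef_rot: [0.197, 0.98, 0.0, 0.0]
ft_force: [1.0, 0.4, -1.6]
width: 0.015
grip_force: 25.0
```

Request:
carry_out:
  steps:
    - [[0,0,0.1,0,0,0],[0,0,0.2,0,0,0],[0,0,0.3,0,0,0],[0,0,0.4,0,0,0],[0,0,0.5,0,0,0],[0,0,0.6,0,0,0],[0,0,0.7,0,0,0],[0,0,0.8,0,0,0],[0,0,0.9,0,0,0],[0,0,0.9,0,0,0],[0,0,0.9,0,0,0]]

```text
time: 16.3
ee_pos: [0.6345, 0.2578, 0.1114]
eef_rot: [0.197, 0.98, -0.0, -0.0]
ft_force: [3.3, -1.4, -2.6]
width: 0.0152
grip_force: 25.0
```

Request:
carry_out:
  steps:
    - [[-0.1,0,0,0,0,0],[-0.1,0,0.1,0,0,0],[-0.1,0,0.2,0,0,0],[-0.1,0,0.2,0,0,0],[-0.1,0,0.25,0,0,0],[-0.1,0,0.25,0,0,0]]

```text
time: 16.8
ee_pos: [0.6357, 0.2576, 0.1097]
eef_rot: [0.197, 0.98, 0.0, 0.0]
ft_force: [2.5, -0.3, 3.7]
width: 0.015
grip_force: 25.0
```

Request:
carry_out:
  steps:
    - [[0,0,0,0,0,0],[0,0,0,0,0,0],[0,0,0,0,0,0],[0,0,0,0,0,0],[0,0,0,0,0,0],[0,0,0,0,0,0],[0,0,0,0,0,0],[0,0,0,0,0,0],[0,0,0,0,0,0],[0,0,-2.5,0,0,0],[0,0,-5,0,0,0],[0,0,-5,0,0,0],[0,0,-5,0,0,0]]
  hand: -1

```text
time: 17.88
ee_pos: [0.636, 0.258, 0.1606]
eef_rot: [0.197, 0.98, 0.001, 0.001]
ft_force: [0.7, -0.6, -0.6]
width: 0.0857
grip_force: 0.0
```

Run:
```python
from h import *
s=r.read_state();print(s["time"],s["ee_pos"].round(4),s["joint_positions"].round(3),s["ft_force"].round(1),s["width"])
a=r.camera("scene")[:,:,::-1];cv2.imwrite("pics/s5.png",a)
def circ(c,z,R_):
    t=np.linspace(0,2*np.pi,120);return np.c_[c[0]+R_*np.cos(t),c[1]+R_*np.sin(t),0*t+z]
u0,v0=200,180;c=crop(a.copy(),u0,v0,110,110,5);d=c.copy()
for C in((.6345,.2585),):
  for z,R_,col in((.075,.057,(0,255,255)),(.060,.057,(0,255,0)),(.105,.019,(255,0,0)),(.134,.008,(255,255,0))):
    cv2.polylines(d,[((proj("scene",circ(C,z,R_))-[u0,v0]+.5)*5-.5).round().astype(int)],True,col,1)
o=np.hstack([c,d])[:, :];o=cv2.resize(o,None,fx=.72,fy=.72);cv2.imwrite("pics/g5.png",o)
```

```text
17.8833 [0.636  0.258  0.1606] [ 0.173  0.703 -0.994  1.321  0.582  1.415  0.382] [ 0.7 -0.6 -0.6] 0.08573143617808592
```

View pics/g5.png

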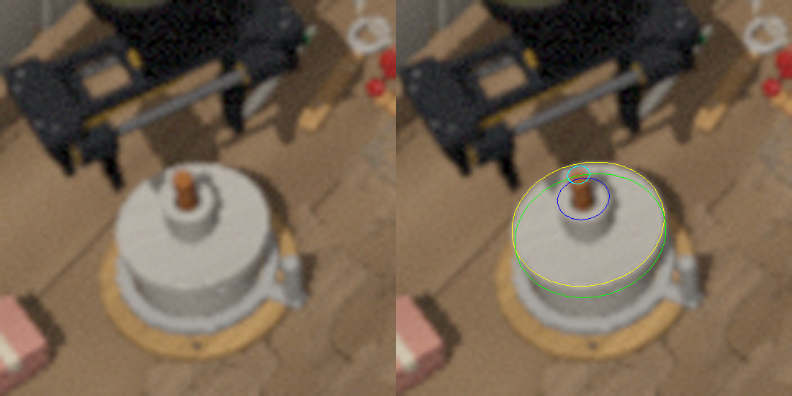

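The lids sit level and home, with the disc and collar matching the home outlines to about 1 px and the peg still at the mark. Next is the collar.

Request:
carry_out:
  steps:
    - [[0.1,0,1,0,0,0],[0.1,0,2.5,0,0,0],[0.1,0,4,0,0,0],[0.1,0,5.5,0,0,0],[0.1,0,6.5,0,0,0],[0.1,0,7.2,0,0,0],[0.1,0,7.7,0,0,0],[0.1,0,8,0,0,0],[0.1,0,8,0,0,0],[0.1,0,8,0,0,0]]

```text
time: 18.77
ee_pos: [0.6347, 0.258, 0.0795]
eef_rot: [0.197, 0.98, 0.0, 0.0]
ft_force: [1.1, -0.4, 0.1]
width: 0.0873
grip_force: 0.0
```

Request:
carry_out:
  steps:
    - [[0,0,0,0,0,0],[0,0,0,0,0,0],[0,0,0,0,0,0],[0,0,0,0,0,0],[0,0,0,0,0,0],[0,0,0,0,0,0],[0,0,0,0,0,0],[0,0,0,0,0,0],[0,0,0,0,0,0],[0,0,0,0,0,0],[0,0,0,0,0,0],[0,0,0,0,0,0],[0,0,0,0,0,0],[0,0,0,0,0,0]]
  hand: 1
  squeeze: 20

```text
time: 19.93
ee_pos: [0.6345, 0.2578, 0.079]
eef_rot: [0.197, 0.98, -0.0, 0.0]
ft_force: [-0.1, 1.3, -0.5]
width: 0.0374
grip_force: 20.0
```

Gripped at 37–38 mm, which matches the collar. Lifting slowly and straight.

Request:
carry_out:
  steps:
    - [[0,0,-0.2,0,0,0],[0,0,-0.5,0,0,0],[0,0,-0.9,0,0,0],[0,0,-1.4,0,0,0],[0,0,-2,0,0,0],[0,0,-2.6,0,0,0],[0,0,-3.2,0,0,0],[0,0,-3.8,0,0,0],[0,0,-4.4,0,0,0],[0,0,-5,0,0,0],[0,0,-5.6,0,0,0],[0,0,-6.2,0,0,0],[0,0,-7,0,0,0],[0,0,-8,0,0,0],[0,0,-9,0,0,0],[0,0,-10,0,0,0],[0,0,-11,0,0,0],[0,0,-12,0,0,0],[0,0,-13,0,0,0],[0,0,-14,0,0,0]]

```text
time: 21.6
ee_pos: [0.6345, 0.2579, 0.2201]
eef_rot: [0.197, 0.98, 0.0, 0.0]
ft_force: [-0.6, 0.0, -1.3]
width: 0.0373
grip_force: 20.0
```

Request:
carry_out:
  steps:
    - [[0,0,0,0,0,0],[0,0,0,0,0,0],[0,0,0,0,0,0],[0,0,0,0,0,0],[0,0,0,0,0,0],[0,0,0,0,0,0]]

```text
time: 22.1
ee_pos: [0.6344, 0.2577, 0.2185]
eef_rot: [0.197, 0.98, -0.0, -0.0]
ft_force: [0.7, 0.0, -1.5]
width: 0.0373
grip_force: 20.0
```

Run:
```python
from h import *
s=r.read_state();print(s["time"],s["ee_pos"].round(4),s["eef_rot"].round(3),s["ft_force"].round(1),s["width"],s["grip_force"])
a=r.camera("scene")[:,:,::-1];cv2.imwrite("pics/s6.png",a)
# numeric: inner lid flange (bright) and stem (brown) at expected places
hsv=cv2.cvtColor(a,cv2.COLOR_BGR2HSV)
for n,P in(("flange",[[.60,.29,.072],[.66,.22,.072],[.67,.28,.072],[.61,.23,.072]]),("stem",[[.6345,.258,.11],[.6345,.258,.125]]),("held plate",[[.60,.29,.217],[.61,.22,.217]])):
    for q in proj("scene",P).round().astype(int): print(n,q,hsv[q[1],q[0]])
m=((hsv[:,:,0]<12)&(hsv[:,:,1]>110)&(hsv[:,:,2]<190)); m[:200]=0;m[270:]=0;m[:,:220]=0;m[:,290:]=0
ys,xs=np.nonzero(m);print("brown",len(xs),xs.mean() if len(xs) else 0,ys.min() if len(xs) else 0,ys.max() if len(xs) else 0)
print(proj("scene",[[.6345,.258,.134],[.6345,.258,.082],[.6345,.258,.072]]))
```

```text
22.1 [0.6344 0.2577 0.2185] [ 0.197  0.98  -0.    -0.   ] [ 0.7  0.  -1.5] 0.037290647182337495 19.999915200605756
flange [255 256] [ 20  21 181]
flange [255 228] [ 16  22 129]
flange [238 241] [ 20  20 187]
flange [267 239] [ 19  19 185]
stem [251 233] [ 13 181 113]
stem [251 230] [ 13  55 115]
held plate [248 222] [ 19  20 176]
held plate [264 202] [ 21  22 184]
brown 11 251.45454545454547 209 238
[[250.39112231 227.94337456]
 [252.73028626 239.61652447]
 [253.16308576 241.77538094]]
```

```bash
python3 -c "
from bench import r
print(r.close_job())"
```

```text
the job is handed in; nothing more can be done
None
```

I handed the job in at about 22 s: the ring is turned to the locked mark, the inner lid is seated in the tin, and the outer lid is held level about 14 cm above where it sat; the judge's result was not shown.

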